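# Put the hole saws away by size

## Robot

A 6-joint arm with a two-finger parallel gripper is mounted at the origin on the work surface. World frame = base frame: x ahead of the robot, y to its left, z up, the work surface at z = 0. Lengths are in m, angles in rad, forces in N, time in s.
With the tool pointing down it reaches from about 0.25 to 0.775 m from the base axis. Payload 4 kg.
Tool frame: the origin (TCP) lies on the centre line of the jaws, within the pads' length; the fingertips stand 25 mm ahead of it and the grasp point (between the pads) lies 6 mm ahead of it (r.tips_ahead is the distance from the TCP to the fingertips, in m); z points along the fingers, y is the line along which they close (so a half turn about z gives the same grasp; the last joint's range is limited). The gripper opens to 85 mm and grips with 20 to 120 N. Pads are 22 mm wide; open, the fingers measure 114 mm over their backs; the gripper's body (76 mm by 85 mm) begins 54 mm behind the grasp point. The pads swing forward as they close: fully open they stand 13 mm farther back than shut.
Start: joints at [-1.288, 0.087, 1.371, -0, 1.684, -0.103], TCP at [0.207, -0.51, 0.256] pointing down, gripper open.
Joint ranges: [-3.1, 3.1], [-0.76, 2.03], [0.27, 2.55], [-1.08, 4.22], [0.17, 2.65], [-2.57, 2.57]. Speed limits (rad/s): [2.79, 2.79, 3.14, 3.14, 3.14, 3.14].

## Interface

Orientations are given as a 3x3 rotation matrix whose columns are the frame's x, y, z axes.
In Python, from bench import r, eyes, close_job gives the robot as it stands. The module is installed in compiled form; this text tells all that it offers.
- The arm moves only by the tool play_rows, never from a script. Its argument "moves" is a list that holds one entry, the list of rows, each a list of 7 numbers: the shift along the tool's x, y, z in cm, then the turn, a rotation vector about the tool's x, y, z in rad, then the opening, from 0 (shut) to 1 (fully open). A call has 1 to 20 rows; each row shifts and turns the commanded pose from where the row before left it, along the tool's axes as they then stand; what a row does not reach is not made up. A row lasts 1/10 s, in which the tool goes at most 50 mm and 8.59 degrees, less where a joint would pass 70% of its speed; a pose out of reach is approached as far as the arm can. A call with a gripper value outside its range is refused whole. The fingers move at their own pace and stop on an object; "force" is the grip in N (left out, the last holds). Time passes only in rows, so rows that do not move let the fingers close. It gives the time, the measured TCP pose, the force, the opening and the grip force at its end, in the units of the state.
- r.sense(): the state, without advancing time (a new reading comes with each control period).
- eyes.camera(name): name is "scene" or "top" or "wrist"; returns the picture (420x560x3 uint8, red, green, blue); there is no depth.
- eyes.calibration(name): a dict with "intrinsics" (3x3 intrinsics, pixels), "view" (4x4, takes a point from world to camera coordinates). Camera axes: x right, y down, z forward; pixel columns grow to the right and rows downward; lengths in m; the calibration is good to about 2 mm. A picture is of the moment at which its call begins: read the wrist's pose just before it. calibration takes no time and is no camera call; for the wrist camera it gives the pose at the moment of the call.
- close_job(): hands the job in; it is judged then, once.
Trained networks look in the newest picture that a camera, given by its name, has taken for a name from the list of things; names that differ only in an ending like _2 or _b are one class to them, and where a whole thing is asked for, a point or a joint stands for the part that bears it (a point fixed in the world has none). Each returns a list of dicts, best first, with "conf" (0 to 1); they miss things now and then, are a little off and sometimes report something else, mostly with a low value. They report only what shows in the picture. A call takes as long as a camera call. They do not tell look-alikes from the thing itself.
- eyes.boxes_of(camera, target): "centre" ([x, y, z] in m, in world coordinates, good to about 4 mm: the middle of the surface that is visible of it).
- eyes.trace(camera, target): "mask" (420x560 bool, what is visible of it).
The state is a dict: "time": time; "joint_pos": joint angles; "joint_velocities": joint speeds; "joint_efforts": joint torques, N m; "tool_pos": TCP position; "tcp_rot": TCP orientation; "force": force on the tool from outside, world axes, zero at the start; "torque": the same for the moment, N m; "width": finger opening in m; "grip_force": force on a finger pad.
Only numpy, scipy, OpenCV 4.12 (cv2) and the standard library are available. Lean on these libraries where they do the work, as an engineer would, in place of code of your own. Each camera call takes 0.05 s, during which the arm holds its last target. There are 200 camera calls.

## Task

Put the three hole saws away in the wooden caddy, each standing upright on its teeth at the bottom of its own pocket: the smallest saw in the smallest pocket, the middle one in the middle-sized pocket and the largest in the largest. Leave the sanding drum and the wire cup brush standing where they are.

Things in the scene. Friction and masses are not known exactly. Their poses are not given: they have to be found in the camera images.
- saw_small: The small hole saw, standing teeth down: a plain steel cup 32 mm in diameter and 40 mm high with a toothed lower rim, slots in its side and round holes in its flat top. On its axis a brass nut (19 mm wide, 4 mm high) and an upright round steel shank, 12 mm thick, from the cup's top (40 mm) to 80 mm: grip it there. Origin: on the axis, at the teeth's lower edge; z up. About 80 g.
- saw_medium: The middle-sized hole saw, standing teeth down: a plain steel cup 44 mm in diameter and 40 mm high with a toothed lower rim, slots in its side and round holes in its flat top. On its axis a brass nut (19 mm wide, 4 mm high) and an upright round steel shank, 12 mm thick, from the cup's top (40 mm) to 80 mm: grip it there. Origin: on the axis, at the teeth's lower edge; z up. About 120 g.
- saw_large: The large hole saw, standing teeth down: a plain steel cup 56 mm in diameter and 40 mm high with a toothed lower rim, slots in its side and round holes in its flat top. On its axis a brass nut (19 mm wide, 4 mm high) and an upright round steel shank, 12 mm thick, from the cup's top (40 mm) to 80 mm: grip it there. Origin: on the axis, at the teeth's lower edge; z up. About 170 g.
- pocket_small: The small pocket of the caddy: a pale wooden block 88 x 88 mm and 22 mm high with a square pocket 52 x 52 mm, open on top, 17 mm deep. Origin: centre of the block's underside, 9 mm above the table; pocket floor 5 mm above the origin (14 mm above the table), rim 31 mm above the table. Sides along its x and y; z up. Fixed to the caddy.
- pocket_medium: The middle-sized pocket of the caddy: a pale wooden block 88 x 88 mm and 22 mm high with a square pocket 64 x 64 mm, open on top, 17 mm deep. Origin: centre of the block's underside, 9 mm above the table; pocket floor 5 mm above the origin (14 mm above the table), rim 31 mm above the table. Sides along its x and y; z up. Fixed to the caddy.
- pocket_large: The large pocket of the caddy: a pale wooden block 88 x 88 mm and 22 mm high with a square pocket 76 x 76 mm, open on top, 17 mm deep. Origin: centre of the block's underside, 9 mm above the table; pocket floor 5 mm above the origin (14 mm above the table), rim 31 mm above the table. Sides along its x and y; z up. Fixed to the caddy.
- caddy: The caddy: a wooden board 290 x 104 x 9 mm, fixed to the table, with the three pocket blocks on it in a row along its x, 92 mm apart, their order different each time. Origin: centre of its underside; x along its length.
- sanding_drum: Look-alike to leave: sanding drum, a plain smooth-sided black rubber cylinder in a brown sleeve, 44 mm in diameter and 40 mm high, standing, with a steel washer and an upright 12 mm shank up to 80 mm. No teeth, slots or holes. Origin: on the axis, at the underside; z up.
- wire_brush: Look-alike to leave: wire cup brush, a dark steel bell, smooth on top, that flares from 24 mm at the top to 56 mm at the skirt of brass wires below, 40 mm high, standing, with an upright 12 mm shank up to 80 mm. Origin: on the axis, at the underside; z up.
Mind the look-alikes: they are no part of the job. Leave any blue look-alike of the sanding_drum alone.

How it is judged:
At the end, for the whole second after the job is handed in: Each hole saw stands upright (tilt under 0.1 rad) on the floor of its own size's pocket, axis within 13 mm of the pocket's centre along x and y, underside within 4 mm of the floor, released, at rest; sanding drum and wire brush upright, at rest, within 30 mm of their starts (x of saw_small in the frame of pocket_small between -0.013 and 0.013 m and y of saw_small in the frame of pocket_small between -0.013 and 0.013 m and z of saw_small in the frame of pocket_small between 0.002 and 0.009 m and angle between each of saw_small, saw_medium, saw_large, sanding_drum, wire_brush's own z axis and vertical below 0.1 rad and linear speed of each of saw_small, saw_medium, saw_large, sanding_drum, wire_brush below 0.02 m/s and angular speed of each of saw_small, saw_medium, saw_large below 0.3 rad/s and x of saw_medium in the frame of pocket_medium between -0.013 and 0.013 m and y of saw_medium in the frame of pocket_medium between -0.013 and 0.013 m and z of saw_medium in the frame of pocket_medium between 0.002 and 0.009 m and x of saw_large in the frame of pocket_large between -0.013 and 0.013 m and y of saw_large in the frame of pocket_large between -0.013 and 0.013 m and z of saw_large in the frame of pocket_large between 0.002 and 0.009 m and distance of each of sanding_drum, wire_brush from where it was at the start of the episode below 0.03 m); the robot touches nothing.
It also fails if it takes over 93 s, if anything falls off the work surface, if the arm or the gripper's body presses on something with over 40 N, if the wrist force passes 120 N, or if a joint passes its speed limit or range.

## Working session

There is one attempt and no reset: what is moved stays moved. The work goes in short steps, Python scripts to look and compute and a tool call to move; the robot and the scene stay as the last step left them, time stands still between calls to the robot, and variables do not carry over. Pictures are saved under pics/ and viewed, at most 14 in all, crops included, and the job is handed in when it is done.

Besides the shell and the picture viewer there is one more tool, called after "Call:" as a command line: name --argument value ..., lists and objects as JSON in quotes. play_rows: Moves the arm, as the interface text tells. Its arguments: {"type":"object","properties":{"moves":{"type":"array"},"force":{"type":"number"}},"required":["moves"]}

```bash
mkdir -p pics
python3 - <<'E'
from bench import r, eyes
import cv2,numpy as np
s=r.sense();print(s['time'],s['tool_pos'],s['tcp_rot'],s['width'])
for c in ['scene','top']:
    im=eyes.camera(c);cv2.imwrite(f'pics/{c}0.png',im[:,:,::-1])
    for n in ['saw_small','saw_medium','saw_large','pocket_small','pocket_medium','pocket_large','caddy','sanding_drum','wire_brush']:
        print(c,n,[(np.round(d['centre'],3).tolist(),round(d['conf'],2)) for d in eyes.boxes_of(c,n)])
    k=eyes.calibration(c);print(k['intrinsics'],k['view'])
E
```

```text
0.0 [ 0.20681985 -0.5091605   0.25513672] [[ 9.26506993e-01  3.76276984e-01 -6.51113847e-04]
 [ 3.76277498e-01 -9.26504601e-01  2.11392696e-03]
 [ 1.92162088e-04 -2.20356760e-03 -9.99997554e-01]] 0.08530125771785234
scene saw_small [([0.45, -0.33, 0.043], 0.62)]
scene saw_medium [([0.656, -0.112, 0.04], 0.93)]
scene saw_large [([0.542, -0.009, 0.041], 0.92)]
scene pocket_small [([0.64, 0.238, 0.032], 0.63)]
scene pocket_medium [([0.548, 0.25, 0.026], 0.8)]
scene pocket_large [([0.449, 0.256, 0.02], 0.89)]
scene caddy [([0.597, 0.206, 0.01], 0.82), ([0.447, 0.013, 0.026], 0.6)]
scene sanding_drum [([0.557, -0.221, 0.039], 0.95), ([0.53, -0.307, 0.043], 0.94)]
scene wire_brush [([0.449, 0.012, 0.027], 0.78), ([0.547, 0.248, 0.024], 0.58), ([0.453, -0.332, 0.042], 0.57)]
[[449.1167705    0.         275.27738777]
 [  0.         449.1167705  204.31899504]
 [  0.           0.           1.        ]] [[ 0.76640363  0.6421731   0.01546585 -0.39401189]
 [ 0.46988877 -0.54404892 -0.6951369  -0.21858345]
 [-0.43798404  0.54002267 -0.718711    1.19851982]
 [ 0.          0.          0.          1.
[... 161 characters left out ...]
-0.0, 0.037], 0.95)]
top pocket_small [([0.644, 0.238, 0.029], 0.74)]
top pocket_medium [([0.545, 0.252, 0.025], 0.59)]
top pocket_large [([0.456, 0.255, 0.014], 0.58)]
top caddy []
top sanding_drum [([0.52, -0.29, 0.035], 0.76), ([0.55, -0.213, 0.039], 0.6), ([0.645, -0.104, 0.042], 0.32)]
top wire_brush [([0.441, 0.021, 0.03], 0.93), ([0.642, 0.239, 0.028], 0.72)]
[[393.72453019   0.         270.49092666]
 [  0.         393.72453019 213.14211655]
 [  0.           0.           1.        ]] [[ 0.01513743 -0.99981527 -0.01184412 -0.00843039]
 [-0.99728677 -0.01424357 -0.07222346  0.5270138 ]
 [ 0.07204142  0.01290526 -0.99731815  0.97812494]
 [ 0.          0.          0.          1.        ]]
```

View pics/scene0.png

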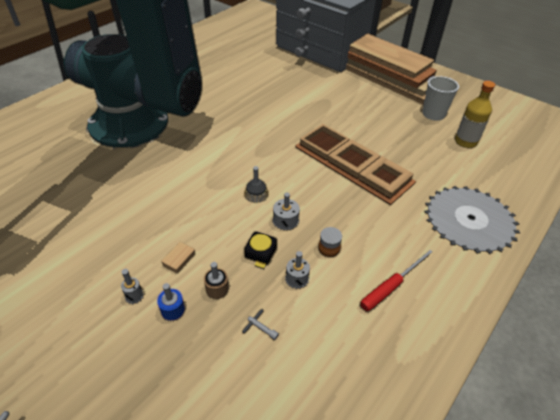

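View pics/top0.png

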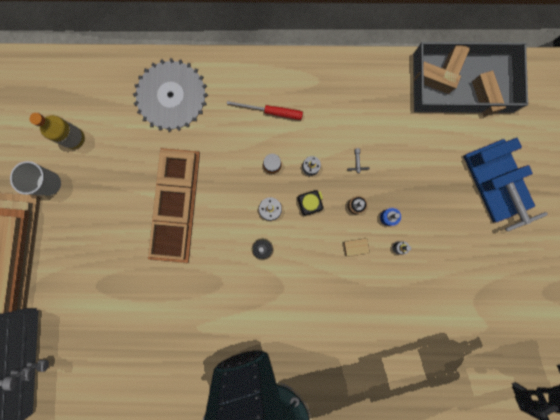

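The scene view shows the small saw at (131,287), the medium at (298,270) and the large at (286,212). Things to leave are the brown drum (216,282), the blue look-alike (171,303) and the brush (256,185). The pockets run, near to far from the robot, large, medium, small, at (168,240), (171,204) and (176,167) in the top view. I'll confirm the saws with one enlarged montage.

Run:
```python
import cv2,numpy as np
s=cv2.imread('pics/scene0.png');t=cv2.imread('pics/top0.png')
c=lambda im,u,v:cv2.resize(im[v-24:v+24,u-24:u+24],(264,264),interpolation=cv2.INTER_CUBIC)
a=np.hstack([c(s,131,285),c(s,298,268),c(s,286,210)])
b=np.hstack([c(t,401,248),c(t,312,166),c(t,270,209)])
cv2.imwrite('pics/crop1.png',np.vstack([a,b]))
cv2.imwrite('pics/crop2.png',cv2.resize(t[140:270,140:210],None,fx=4.5,fy=4.5,interpolation=cv2.INTER_CUBIC))
```

```text
(no output)
```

View pics/crop1.png

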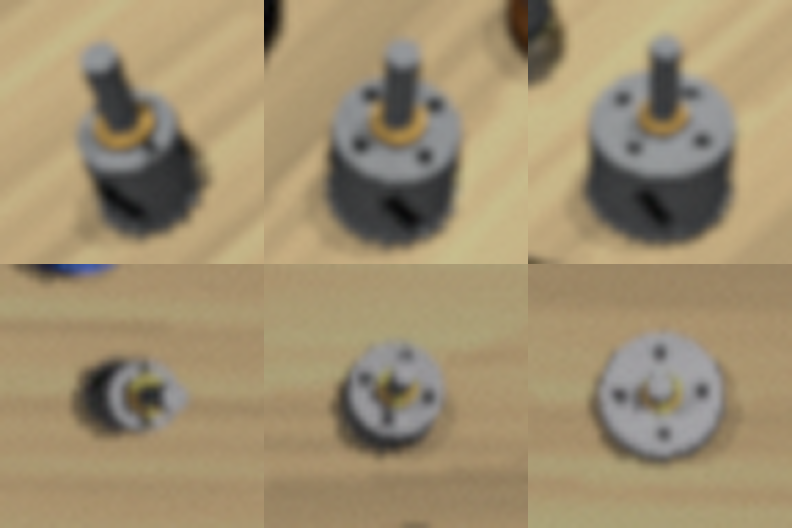

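View pics/crop2.png

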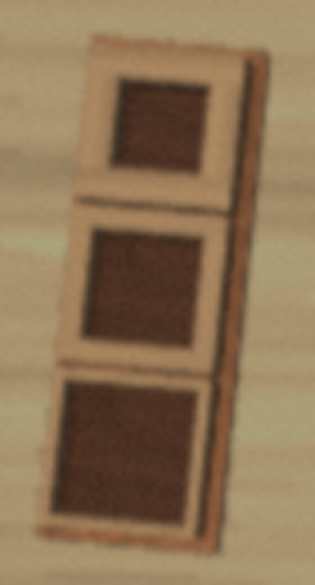

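```bash
cat > h.py <<'E'
import numpy as np
from bench import r, eyes
def ray(k,u,v):
    V=np.array(k['view']);R=V[:3,:3];o=-R.T@V[:3,3]
    return o,R.T@np.linalg.solve(k['intrinsics'],[u,v,1.])
def atz(k,u,v,z):
    o,d=ray(k,u,v);return o+d*(z-o[2])/d[2]
E
python3 - <<'E'
from h import *
np.set_printoptions(precision=4,suppress=True)
S=eyes.calibration('scene');T=eyes.calibration('top')
for n,a,b in [('s',(124.8,270.8),(408.2,248)),('m',(298.9,252.1),(312.3,163.8)),('l',(286.5,194),(269.6,206.8))]:
    print(n,atz(S,*a,.08),atz(T,*b,.08))
P=dict(s=[(119,79),(209,88),(202,172),(110,165)],m=[(92,229),(203,237),(194,349),(82,340)],l=[(66,380),(196,392),(185,523),(52,512)])
C={}
for n,p in P.items():
    q=np.array([atz(T,139.6+x/4.5,139.6+y/4.5,.031) for x,y in p]);C[n]=q.mean(0);print(n,C[n],[np.linalg.norm(q[i]-q[i-1]).round(3) for i in range(4)])
d=C['s']-C['l'];print(np.linalg.norm(d),np.arctan2(d[1],d[0]))
E
```

```text
s [ 0.449  -0.3253  0.08  ] [ 0.4451 -0.3266  0.08  ]
m [ 0.6506 -0.099   0.08  ] [ 0.6426 -0.0998  0.08  ]
l [0.5409 0.0014 0.08  ] [0.5378 0.0009 0.08  ]
s [0.6383 0.2422 0.031 ] [np.float64(0.049), np.float64(0.051), np.float64(0.048), np.float64(0.052)]
m [0.5464 0.2488 0.031 ] [np.float64(0.062), np.float64(0.063), np.float64(0.063), np.float64(0.063)]
l [0.4554 0.2558 0.031 ] [np.float64(0.073), np.float64(0.073), np.float64(0.073), np.float64(0.074)]
0.18343736076192296 -0.07451365907424067
```

All three are hole saws: they have slots in the side, holes in the top and a brass nut. They also match on size. First I'll go above the small saw.

```bash
cat >> h.py <<'E'
def go(x,y,z):
    s=r.sense();d=np.array(s['tcp_rot']).T@(np.array([x,y,z])-s['tool_pos'])*100
    print('t',round(s['time'],2),'pos',np.round(s['tool_pos'],4),'shift cm',np.round(d,2),'F',np.round(s['force'],1),'w',round(s['width'],3),'grip',round(s['grip_force'],1))
E
python3 -c "
from h import *
go(.447,-.326,.17)"
```

```text
t 1.0 pos [ 0.207  -0.5096  0.2564] shift cm [29.15 -7.98  8.64] F [-0.1 -0.4  0.4] w 0.085 grip 0.0
```

Call:
play_rows --moves '[[[2.43, -0.665, 0.72, 0, 0, 0, 0.55], [2.43, -0.665, 0.72, 0, 0, 0, 0.55], [2.43, -0.665, 0.72, 0, 0, 0, 0.55], [2.43, -0.665, 0.72, 0, 0, 0, 0.55], [2.43, -0.665, 0.72, 0, 0, 0, 0.55], [2.43, -0.665, 0.72, 0, 0, 0, 0.55], [2.43, -0.665, 0.72, 0, 0, 0, 0.55], [2.43, -0.665, 0.72, 0, 0, 0, 0.55], [2.43, -0.665, 0.72, 0, 0, 0, 0.55], [2.43, -0.665, 0.72, 0, 0, 0, 0.55], [2.43, -0.665, 0.72, 0, 0, 0, 0.55], [2.43, -0.665, 0.72, 0, 0, 0, 0.55], [0, 0, 0, 0, 0, 0, 0.55], [0, 0, 0, 0, 0, 0, 0.55]]]' --force 50

```text
time: 2.4
tool_pos: [0.4471, -0.3257, 0.1697]
tcp_rot: [[0.926, 0.377, -0.001], [0.377, -0.926, -0.0], [-0.001, -0.0, -1.0]]
force: [0.1, 0.5, 0.8]
width: 0.047
grip_force: 0.0
```

```bash
python3 -c "
from h import *
import cv2
go(.447,-.326,.076)
cv2.imwrite('pics/w1.png',eyes.camera('wrist')[:,:,::-1]);k=eyes.calibration('wrist')
V=np.array(k['view']);q=V@[.447,-.326,.08,1];p=k['intrinsics']@q[:3];print('shank top predicted px',p[:2]/p[2]); np.save('w1V.npy',V)"
```

```text
t 2.4 pos [ 0.4471 -0.3257  0.1697] shift cm [-0.02  0.02  9.37] F [0.1 0.5 0.8] w 0.047 grip 0.0
shank top predicted px [283.1764297 222.3949949]
```

View pics/w1.png

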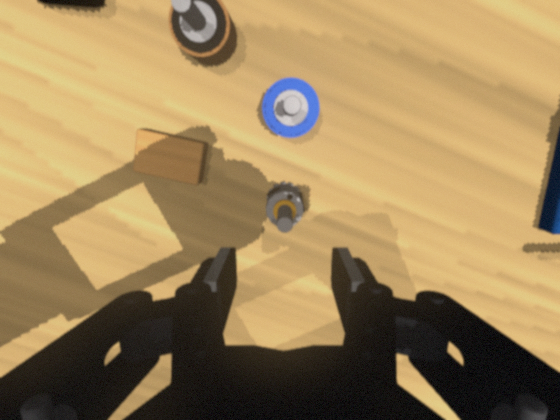

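The wrist view shows the shank top at about (285,224) and I predicted (283,222), so the estimate is good to about 1 mm. Descend and grip.

Call:
play_rows --moves '[[[0, 0, 1.56, 0, 0, 0, 0.55], [0, 0, 1.56, 0, 0, 0, 0.55], [0, 0, 1.56, 0, 0, 0, 0.55], [0, 0, 1.56, 0, 0, 0, 0.55], [0, 0, 1.56, 0, 0, 0, 0.55], [0, 0, 1.56, 0, 0, 0, 0.55], [0, 0, 0, 0, 0, 0, 0.0], [0, 0, 0, 0, 0, 0, 0.0], [0, 0, 0, 0, 0, 0, 0.0], [0, 0, 0, 0, 0, 0, 0.0], [0, 0, 0, 0, 0, 0, 0.0], [0, 0, 0, 0, 0, 0, 0.0], [0, 0, 0, 0, 0, 0, 0.0], [0, 0, 0, 0, 0, 0, 0.0]]]' --force 50

```text
time: 3.85
tool_pos: [0.4475, -0.3265, 0.0774]
tcp_rot: [[0.926, 0.376, 0.001], [0.376, -0.926, -0.002], [0.001, 0.002, -1.0]]
force: [-1.9, -0.2, 5.2]
width: 0.0104
grip_force: 49.1
```

```bash
python3 -c "
from h import *
go(.639,.242,.076)
go(.639,.242,.0905)"
```

```text
t 3.85 pos [ 0.4475 -0.3265  0.0774] shift cm [ 39.13 -45.46   0.07] F [-1.9 -0.2  5.2] w 0.01 grip 49.1
t 3.85 pos [ 0.4475 -0.3265  0.0774] shift cm [ 39.13 -45.46  -1.38] F [-1.9 -0.2  5.2] w 0.01 grip 49.1
```

Call:
play_rows --moves '[[[0, 0, -1.0, 0, 0, 0, 0], [0, 0, -2.3, 0, 0, 0, 0], [0, 0, -2.3, 0, 0, 0, 0], [0, 0, -2.3, 0, 0, 0, 0], [0, 0, -2.3, 0, 0, 0, 0], [0, 0, -2.3, 0, 0, 0, 0], [0, 0, 0, 0, 0, 0, 0], [0, 0, 0, 0, 0, 0, 0]]]'

```text
time: 4.65
tool_pos: [0.4471, -0.3257, 0.2009]
tcp_rot: [[0.926, 0.376, -0.0], [0.376, -0.926, 0.0], [0.0, -0.0, -1.0]]
force: [-0.5, 0.7, -1.8]
width: 0.0099
grip_force: 48.8
```

Call:
play_rows --moves '[[[1.0, -1.16, 0, 0, 0, 0, 0], [2.0, -2.33, 0, 0, 0, 0, 0], [2.2, -2.55, 0, 0, 0, 0, 0], [2.2, -2.55, 0, 0, 0, 0, 0], [2.2, -2.55, 0, 0, 0, 0, 0], [2.2, -2.55, 0, 0, 0, 0, 0], [2.2, -2.55, 0, 0, 0, 0, 0], [2.2, -2.55, 0, 0, 0, 0, 0], [2.2, -2.55, 0, 0, 0, 0, 0], [2.2, -2.55, 0, 0, 0, 0, 0], [2.2, -2.55, 0, 0, 0, 0, 0], [2.2, -2.55, 0, 0, 0, 0, 0], [2.2, -2.55, 0, 0, 0, 0, 0], [2.2, -2.55, 0, 0, 0, 0, 0], [2.2, -2.55, 0, 0, 0, 0, 0], [2.2, -2.55, 0, 0, 0, 0, 0], [2.2, -2.55, 0, 0, 0, 0, 0], [2.2, -2.55, 0, 0, 0, 0, 0], [1.0, -1.16, 0, 0, 0, 0, 0], [0, 0, 0, 0, 0, 0, 0]]]'

```text
time: 6.65
tool_pos: [0.6381, 0.2452, 0.1987]
tcp_rot: [[0.925, 0.379, -0.004], [0.379, -0.925, -0.001], [-0.004, -0.001, -1.0]]
force: [0.1, 0.7, -1.1]
width: 0.0101
grip_force: 48.8
```

```bash
python3 -c "
from h import *
import cv2
go(.639,.242,.0915)
w=eyes.camera('wrist');s=eyes.camera('scene')[80:290,260:540]
k=eyes.calibration('wrist');V=np.array(k['view'])
for n,c in dict(s=(.639,.242),m=(.547,.249),l=(.455,.256)).items():
    p=k['intrinsics']@(V@[*c,.031,1])[:3];print(n,(p[:2]/p[2]).round(1))
    p=np.round(p[:2]/p[2]).astype(int); cv2.drawMarker(w:=np.ascontiguousarray(w),p.tolist(),(255,0,0),0,10)
cv2.imwrite('pics/p1.png',np.hstack([cv2.resize(w,(480,360)),cv2.resize(s,(320,240))[:360].copy() if 0 else cv2.copyMakeBorder(cv2.resize(s,(320,240)),0,120,0,0,0)])[:,:,::-1])"
```

```text
t 6.65 pos [0.6381 0.2452 0.1987] shift cm [ 0.    0.34 10.72] F [ 0.1  0.7 -1.1] w 0.01 grip 48.8
s [284.  196.6]
m [243.9 275. ]
l [209.  343.1]
```

View pics/p1.png

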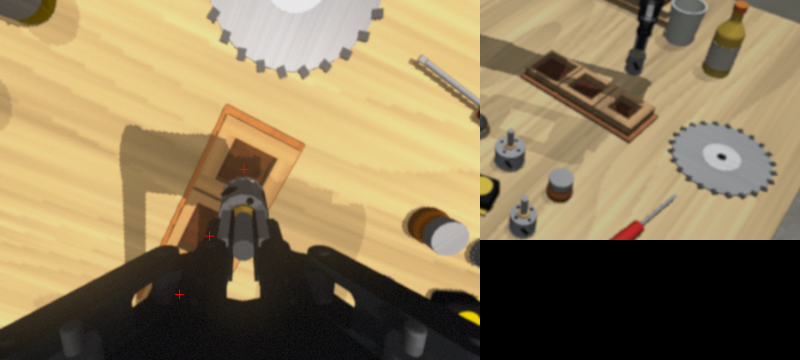

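Call:
play_rows --moves '[[[0, 0.17, 1.0, 0, 0, 0, 0], [0, 0.17, 1.6, 0, 0, 0, 0], [0, 0, 1.6, 0, 0, 0, 0], [0, 0, 1.6, 0, 0, 0, 0], [0, 0, 1.6, 0, 0, 0, 0], [0, 0, 1.2, 0, 0, 0, 0], [0, 0, 1.0, 0, 0, 0, 0], [0, 0, 0.6, 0, 0, 0, 0], [0, 0, 0.45, 0, 0, 0, 0], [0, 0, 0, 0, 0, 0, 0], [0, 0, 0, 0, 0, 0, 0]]]'

```text
time: 7.85
tool_pos: [0.6409, 0.2397, 0.0955]
tcp_rot: [[0.926, 0.376, 0.001], [0.376, -0.926, 0.0], [0.001, 0.0, -1.0]]
force: [1.4, 0.3, -1.1]
width: 0.0103
grip_force: 48.8
```

```bash
python3 -c "
from h import *
go(.639,.242,.0915)"
```

```text
t 7.85 pos [0.6409 0.2397 0.0955] shift cm [-0.09 -0.29  0.4 ] F [ 1.4  0.3 -1.1] w 0.01 grip 48.8
```

Call:
play_rows --moves '[[[-0.1, -0.2, 0.2, 0, 0, 0, 0], [0, 0, 0.1, 0, 0, 0, 0], [0, 0, 0, 0, 0, 0, 0], [0, 0, 0, 0, 0, 0, 0]]]'

```text
time: 8.25
tool_pos: [0.6389, 0.241, 0.0919]
tcp_rot: [[0.926, 0.376, 0.0], [0.376, -0.926, -0.0], [0.0, 0.0, -1.0]]
force: [-0.4, 0.4, -2.3]
width: 0.0102
grip_force: 48.8
```

```bash
python3 -c "
from h import *
go(.639,.242,.0915)"
```

```text
t 8.25 pos [0.6389 0.241  0.0919] shift cm [ 0.05 -0.09  0.04] F [-0.4  0.4 -2.3] w 0.01 grip 48.8
```

Call:
play_rows --moves '[[[0, 0, 0, 0, 0, 0, 0.15], [0, 0, 0, 0, 0, 0, 0.3], [0, 0, 0, 0, 0, 0, 0.5], [0, 0, 0, 0, 0, 0, 0.5], [0, 0, 0, 0, 0, 0, 0.5], [0, 0, -1, 0, 0, 0, 0.5], [0, 0, -2, 0, 0, 0, 0.5], [0, 0, -2, 0, 0, 0, 0.5], [0, 0, -2, 0, 0, 0, 0.5], [0, 0, -2, 0, 0, 0, 0.5]]]'

```text
time: 9.25
tool_pos: [0.639, 0.241, 0.1836]
tcp_rot: [[0.926, 0.376, 0.001], [0.376, -0.926, 0.0], [0.001, 0.0, -1.0]]
force: [0.6, -0.5, -0.5]
width: 0.0429
grip_force: 0.0
```

Call:
play_rows --moves '[[[-0.6, 1.6, 0, 0, 0, 0, 0.55], [-1.2, 3.19, 0, 0, 0, 0, 0.55], [-1.2, 3.19, 0, 0, 0, 0, 0.55], [-1.2, 3.19, 0, 0, 0, 0, 0.55], [-1.2, 3.19, 0, 0, 0, 0, 0.55], [-1.2, 3.19, 0, 0, 0, 0, 0.55], [-1.2, 3.19, 0, 0, 0, 0, 0.55], [-1.2, 3.19, 0, 0, 0, 0, 0.55], [-1.2, 3.19, 0, 0, 0, 0, 0.55], [-1.2, 3.19, 0, 0, 0, 0, 0.55], [-0.6, 1.6, 0, 0, 0, 0, 0.55], [0, 0, 0, 0, 0, 0, 0.55], [0, 0, 0, 0, 0, 0, 0.55]]]'

```text
time: 10.55
tool_pos: [0.6474, -0.0993, 0.1813]
tcp_rot: [[0.927, 0.376, -0.001], [0.376, -0.927, 0.001], [-0.0, -0.001, -1.0]]
force: [0.2, 0.7, 0.8]
width: 0.047
grip_force: 0.0
```

```bash
python3 -c "
from h import *
import cv2
go(.648,-.0995,.076)
w=eyes.camera('wrist')
k=eyes.calibration('wrist');V=np.array(k['view'])
p=k['intrinsics']@(V@[.648,-.0995,.08,1])[:3];p=p[:2]/p[2];print(p)
u,v=p.astype(int)
a=cv2.resize(w[v-60:v+60,u-80:u+80],(400,300),interpolation=2);print(u-80,v-60)
s=cv2.resize(eyes.camera('scene')[120:210,290:430],(400,257),interpolation=2)
t=cv2.resize(eyes.camera('top')[140:270,140:210],(162,300),interpolation=2)
o=np.zeros((560,562,3),np.uint8);o[:300,:400]=a;o[:300,400:]=t;o[300:557,:400]=s
cv2.imwrite('pics/m1.png',o[:,:,::-1])"
```

```text
t 10.55 pos [ 0.6474 -0.0993  0.1813] shift cm [ 0.05  0.05 10.53] F [0.2 0.7 0.8] w 0.047 grip 0.0
[285.01615439 218.02178996]
205 158
```

View pics/m1.png

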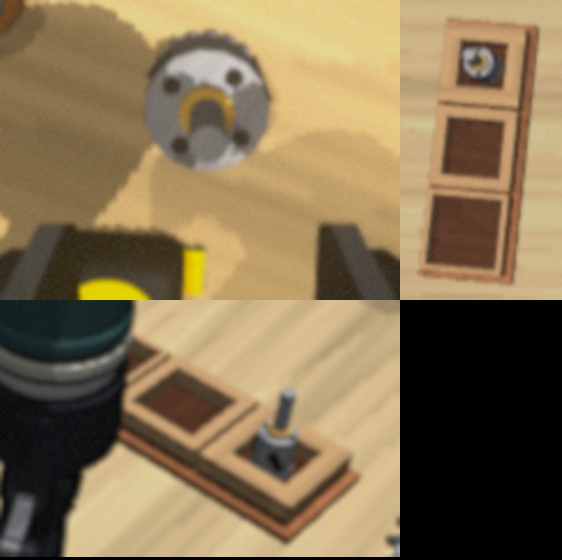

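The small saw stands upright in its pocket. The medium saw's shank top is at (288,216) and I predicted (285,218), which is close enough.

Call:
play_rows --moves '[[[0.05, 0.05, 1.0, 0, 0, 0, 0.55], [0, 0, 1.6, 0, 0, 0, 0.55], [0, 0, 1.6, 0, 0, 0, 0.55], [0, 0, 1.6, 0, 0, 0, 0.55], [0, 0, 1.6, 0, 0, 0, 0.55], [0, 0, 1.6, 0, 0, 0, 0.55], [0, 0, 1.4, 0, 0, 0, 0.55], [0, 0, 0, 0, 0, 0, 0.2], [0, 0, 0, 0, 0, 0, 0.0], [0, 0, 0, 0, 0, 0, 0.0], [0, 0, 0, 0, 0, 0, 0.0], [0, 0, 0, 0, 0, 0, 0.0], [0, 0, 0, 0, 0, 0, 0.0], [0, 0, 0, 0, 0, 0, 0.0]]]'

```text
time: 12.1
tool_pos: [0.6485, -0.1001, 0.0781]
tcp_rot: [[0.926, 0.376, 0.0], [0.376, -0.926, -0.0], [0.0, 0.0, -1.0]]
force: [-0.3, 0.1, 0.0]
width: 0.0102
grip_force: 48.7
```

```bash
python3 -c "
from h import *
go(.547,.249,.19)"
```

```text
t 12.1 pos [ 0.6485 -0.1001  0.0781] shift cm [  3.74 -36.16 -11.2 ] F [-0.3  0.1  0. ] w 0.01 grip 48.7
```

Call:
play_rows --moves '[[[0, 0, -1.0, 0, 0, 0, 0], [0, 0, -2.2, 0, 0, 0, 0], [0, 0, -2.2, 0, 0, 0, 0], [0, 0, -2.2, 0, 0, 0, 0], [0, 0, -2.2, 0, 0, 0, 0], [0, 0, -2.2, 0, 0, 0, 0], [0, 0, 0, 0, 0, 0, 0]]]'

```text
time: 12.8
tool_pos: [0.6503, -0.1005, 0.2034]
tcp_rot: [[0.926, 0.376, 0.009], [0.376, -0.926, -0.002], [0.008, 0.006, -1.0]]
force: [0.1, -0.2, 0.4]
width: 0.0105
grip_force: 48.7
```

Call:
play_rows --moves '[[[0.16, -1.51, 0, 0, 0, 0, 0], [0.31, -3.01, 0, 0, 0, 0, 0], [0.31, -3.01, 0, 0, 0, 0, 0], [0.31, -3.01, 0, 0, 0, 0, 0], [0.31, -3.01, 0, 0, 0, 0, 0], [0.31, -3.01, 0, 0, 0, 0, 0], [0.31, -3.01, 0, 0, 0, 0, 0], [0.31, -3.01, 0, 0, 0, 0, 0], [0.31, -3.01, 0, 0, 0, 0, 0], [0.31, -3.01, 0, 0, 0, 0, 0], [0.31, -3.01, 0, 0, 0, 0, 0], [0.31, -3.01, 0, 0, 0, 0, 0], [0.16, -1.51, 0, 0, 0, 0, 0], [0, 0, 0, 0, 0, 0, 0], [0, 0, 0, 0, 0, 0, 0], [0, 0, 0, 0, 0, 0, 0]]]'

```text
time: 14.4
tool_pos: [0.5473, 0.2475, 0.1974]
tcp_rot: [[0.927, 0.375, -0.0], [0.375, -0.927, -0.001], [-0.001, 0.001, -1.0]]
force: [0.1, -0.2, -1.3]
width: 0.0099
grip_force: 48.8
```

```bash
python3 -c "
from h import *
go(.547,.249,.0925)"
```

```text
t 14.4 pos [0.5473 0.2475 0.1974] shift cm [ 0.04 -0.16 10.49] F [ 0.1 -0.2 -1.3] w 0.01 grip 48.8
```

Call:
play_rows --moves '[[[0, -0.15, 1.0, 0, 0, 0, 0], [0, 0, 1.6, 0, 0, 0, 0], [0, 0, 1.6, 0, 0, 0, 0], [0, 0, 1.6, 0, 0, 0, 0], [0, 0, 1.6, 0, 0, 0, 0], [0, 0, 1.2, 0, 0, 0, 0], [0, 0, 0.8, 0, 0, 0, 0], [0, 0, 0.5, 0, 0, 0, 0], [0, 0, 0.45, 0, 0, 0, 0], [0, 0, 0, 0, 0, 0, 0], [0, 0, 0, 0, 0, 0, 0], [0, 0, 0, 0, 0, 0, 0]]]'

```text
time: 15.6
tool_pos: [0.5469, 0.2503, 0.0951]
tcp_rot: [[0.926, 0.376, 0.001], [0.376, -0.926, 0.0], [0.001, 0.0, -1.0]]
force: [-1.5, -0.2, -1.4]
width: 0.0104
grip_force: 48.8
```

```bash
python3 -c "
from h import *
go(.547,.249,.092)"
```

```text
t 15.6 pos [0.5469 0.2503 0.0951] shift cm [-0.03  0.12  0.31] F [-1.5 -0.2 -1.4] w 0.01 grip 48.8
```

Call:
play_rows --moves '[[[0, 0.1, 0.15, 0, 0, 0, 0], [0, 0, 0.12, 0, 0, 0, 0], [0, 0, 0, 0, 0, 0, 0], [0, 0, 0, 0, 0, 0, 0], [0, 0, 0, 0, 0, 0, 0.15], [0, 0, 0, 0, 0, 0, 0.3], [0, 0, 0, 0, 0, 0, 0.5], [0, 0, 0, 0, 0, 0, 0.5], [0, 0, 0, 0, 0, 0, 0.5], [0, 0, -1, 0, 0, 0, 0.5], [0, 0, -2, 0, 0, 0, 0.5], [0, 0, -2, 0, 0, 0, 0.5], [0, 0, -2, 0, 0, 0, 0.5], [0, 0, -2, 0, 0, 0, 0.5]]]'

```text
time: 17.0
tool_pos: [0.5469, 0.2492, 0.1833]
tcp_rot: [[0.926, 0.376, 0.001], [0.376, -0.926, 0.0], [0.001, 0.0, -1.0]]
force: [0.0, 0.6, 0.4]
width: 0.0428
grip_force: 0.0
```

Call:
play_rows --moves '[[[-0.63, 1.43, 0, 0, 0, 0, 0.55], [-1.25, 2.84, 0, 0, 0, 0, 0.55], [-1.25, 2.84, 0, 0, 0, 0, 0.55], [-1.25, 2.84, 0, 0, 0, 0, 0.55], [-1.25, 2.84, 0, 0, 0, 0, 0.55], [-1.25, 2.84, 0, 0, 0, 0, 0.55], [-1.25, 2.84, 0, 0, 0, 0, 0.55], [-1.25, 2.84, 0, 0, 0, 0, 0.55], [-0.63, 1.43, 0, 0, 0, 0, 0.55], [0, 0, 0, 0, 0, 0, 0.55], [0, 0, 0, 0, 0, 0, 0.55]]]'

```text
time: 18.1
tool_pos: [0.5394, 0.0011, 0.1813]
tcp_rot: [[0.927, 0.376, -0.001], [0.376, -0.927, 0.001], [-0.0, -0.001, -1.0]]
force: [-0.3, -0.1, -0.3]
width: 0.0471
grip_force: 0.0
```

```bash
python3 -c "
from h import *
import cv2
go(.540,.001,.076)
w=eyes.camera('wrist')
k=eyes.calibration('wrist');V=np.array(k['view'])
p=k['intrinsics']@(V@[.540,.001,.08,1])[:3];p=p[:2]/p[2];print(p)
u,v=p.astype(int)
a=cv2.resize(w[v-60:v+60,u-80:u+80],(400,300),interpolation=2);print(u-80,v-60)
s=cv2.resize(eyes.camera('scene')[110:210,290:430],(400,286),interpolation=2)
t=cv2.resize(eyes.camera('top')[140:270,140:210],(162,300),interpolation=2)
o=np.zeros((590,562,3),np.uint8);o[:300,:400]=a;o[:300,400:]=t;o[300:586,:400]=s
cv2.imwrite('pics/l1.png',o[:,:,::-1])"
```

```text
t 18.1 pos [0.5394 0.0011 0.1813] shift cm [ 0.05  0.04 10.53] F [-0.3 -0.1 -0.3] w 0.047 grip 0.0
[284.70301985 217.86643597]
204 157
```

View pics/l1.png

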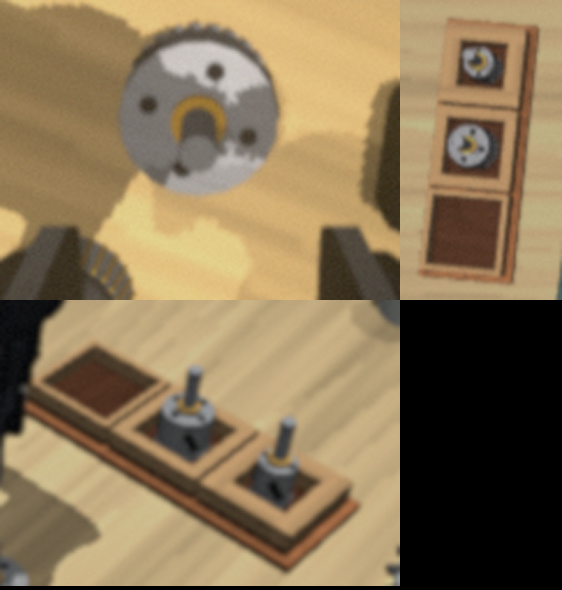

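The medium saw stands upright. The large saw's shank top is at (283,218), as predicted (285,218).

Call:
play_rows --moves '[[[0.05, 0, 1.0, 0, 0, 0, 0.55], [0, 0, 1.6, 0, 0, 0, 0.55], [0, 0, 1.6, 0, 0, 0, 0.55], [0, 0, 1.6, 0, 0, 0, 0.55], [0, 0, 1.6, 0, 0, 0, 0.55], [0, 0, 1.6, 0, 0, 0, 0.55], [0, 0, 1.4, 0, 0, 0, 0.55], [0, 0, 0, 0, 0, 0, 0.2], [0, 0, 0, 0, 0, 0, 0.0], [0, 0, 0, 0, 0, 0, 0.0], [0, 0, 0, 0, 0, 0, 0.0], [0, 0, 0, 0, 0, 0, 0.0], [0, 0, 0, 0, 0, 0, 0.0], [0, 0, 0, 0, 0, 0, 0.0]]]'

```text
time: 19.65
tool_pos: [0.5403, 0.0009, 0.078]
tcp_rot: [[0.927, 0.376, 0.001], [0.376, -0.927, -0.0], [0.0, 0.0, -1.0]]
force: [-0.7, -0.0, -0.6]
width: 0.0101
grip_force: 48.7
```

Call:
play_rows --moves '[[[0, 0, -1.0, 0, 0, 0, 0], [0, 0, -2.2, 0, 0, 0, 0], [0, 0, -2.2, 0, 0, 0, 0], [0, 0, -2.2, 0, 0, 0, 0], [0, 0, -2.2, 0, 0, 0, 0], [0, 0, -2.2, 0, 0, 0, 0], [0, 0, 0, 0, 0, 0, 0], [0, 0, 0, 0, 0, 0, 0]]]'

```text
time: 20.45
tool_pos: [0.5402, 0.001, 0.1979]
tcp_rot: [[0.927, 0.376, 0.001], [0.376, -0.927, -0.0], [0.001, 0.001, -1.0]]
force: [-0.9, -0.6, -3.5]
width: 0.0101
grip_force: 48.9
```

```bash
python3 -c "
from h import *
go(.455,.256,.20)"
```

```text
t 20.45 pos [0.5402 0.001  0.1979] shift cm [  1.7  -26.83  -0.22] F [-0.9 -0.6 -3.5] w 0.01 grip 48.9
```

Call:
play_rows --moves '[[[0.1, -1.34, 0, 0, 0, 0, 0], [0.19, -2.68, 0, 0, 0, 0, 0], [0.19, -2.68, 0, 0, 0, 0, 0], [0.19, -2.68, 0, 0, 0, 0, 0], [0.19, -2.68, 0, 0, 0, 0, 0], [0.19, -2.68, 0, 0, 0, 0, 0], [0.19, -2.68, 0, 0, 0, 0, 0], [0.19, -2.68, 0, 0, 0, 0, 0], [0.19, -2.68, 0, 0, 0, 0, 0], [0.19, -2.68, 0, 0, 0, 0, 0], [0.1, -1.34, 0, 0, 0, 0, 0], [0, 0, 0, 0, 0, 0, 0], [0, 0, 0, 0, 0, 0, 0], [0, 0, 0, 0, 0, 0, 0]]]'

```text
time: 21.85
tool_pos: [0.4572, 0.2555, 0.1973]
tcp_rot: [[0.927, 0.375, -0.0], [0.375, -0.927, -0.001], [-0.001, 0.001, -1.0]]
force: [-0.1, 0.5, -2.5]
width: 0.0103
grip_force: 48.9
```

```bash
python3 -c "
from h import *
go(.455,.256,.0925)"
```

```text
t 21.85 pos [0.4572 0.2555 0.1973] shift cm [-0.18 -0.14 10.48] F [-0.1  0.5 -2.5] w 0.01 grip 48.9
```

Call:
play_rows --moves '[[[-0.18, -0.12, 1.0, 0, 0, 0, 0], [0, 0, 1.6, 0, 0, 0, 0], [0, 0, 1.6, 0, 0, 0, 0], [0, 0, 1.6, 0, 0, 0, 0], [0, 0, 1.6, 0, 0, 0, 0], [0, 0, 1.2, 0, 0, 0, 0], [0, 0, 0.8, 0, 0, 0, 0], [0, 0, 0.5, 0, 0, 0, 0], [0, 0, 0.5, 0, 0, 0, 0], [0, 0, 0, 0, 0, 0, 0], [0, 0, 0, 0, 0, 0, 0], [0, 0, 0, 0, 0, 0, 0]]]'

```text
time: 23.05
tool_pos: [0.4553, 0.2571, 0.0943]
tcp_rot: [[0.926, 0.376, 0.001], [0.376, -0.926, 0.0], [0.001, 0.0, -1.0]]
force: [-0.2, -0.8, -2.1]
width: 0.0102
grip_force: 49.0
```

```bash
python3 -c "
from h import *
go(.455,.256,.092)"
```

```text
t 23.05 pos [0.4553 0.2571 0.0943] shift cm [-0.07  0.1   0.23] F [-0.2 -0.8 -2.1] w 0.01 grip 49.0
```

Release, lift and swing clear (-x and -y) so the cameras can check.

Call:
play_rows --moves '[[[0, 0.1, 0.1, 0, 0, 0, 0], [0, 0, 0.1, 0, 0, 0, 0], [0, 0, 0, 0, 0, 0, 0], [0, 0, 0, 0, 0, 0, 0], [0, 0, 0, 0, 0, 0, 0.15], [0, 0, 0, 0, 0, 0, 0.3], [0, 0, 0, 0, 0, 0, 0.5], [0, 0, 0, 0, 0, 0, 0.5], [0, 0, 0, 0, 0, 0, 0.5], [0, 0, -1, 0, 0, 0, 0.5], [0, 0, -2, 0, 0, 0, 0.5], [0, 0, -2.5, 0, 0, 0, 0.5], [0, 0, -2.5, 0, 0, 0, 0.5], [0, 0, -2.5, 0, 0, 0, 0.5], [0, 0, -2.5, 0, 0, 0, 0.5]]]'

```text
time: 24.55
tool_pos: [0.4552, 0.256, 0.2235]
tcp_rot: [[0.926, 0.376, 0.001], [0.376, -0.926, 0.0], [0.001, 0.0, -1.0]]
force: [0.7, 0.7, 0.4]
width: 0.0425
grip_force: 0.0
```

Call:
play_rows --moves '[[[-1.2, 1, 0, 0, 0, 0, 0.5], [-1.8, 2, 0, 0, 0, 0, 0.5], [-1.8, 2, 0, 0, 0, 0, 0.5], [-1.8, 2, 0, 0, 0, 0, 0.5], [-1.8, 2, 0, 0, 0, 0, 0.5], [-1.2, 1, 0, 0, 0, 0, 0.5], [0, 0, 0, 0, 0, 0, 0.5], [0, 0, 0, 0, 0, 0, 0.5]]]'

```text
time: 25.35
tool_pos: [0.4038, 0.1273, 0.2215]
tcp_rot: [[0.927, 0.376, 0.0], [0.376, -0.927, 0.001], [0.001, -0.0, -1.0]]
force: [0.8, 0.6, -0.3]
width: 0.0428
grip_force: 0.0
```

```bash
python3 -c "
from h import *
import cv2
go(.455,.256,.092)
S=eyes.camera('scene')
a=cv2.resize(S[100:210,280:430],(409,300),interpolation=2)
b=cv2.resize(S[130:340,100:380],(373,280),interpolation=2)
t=cv2.resize(eyes.camera('top')[140:270,140:210],(315,585),interpolation=2)
o=np.zeros((590,724,3),np.uint8);o[:300,:409]=a;o[300:580,:373]=b;o[:585,409:]=t
cv2.imwrite('pics/end.png',o[:,:,::-1])"
```

```text
t 25.35 pos [0.4038 0.1273 0.2215] shift cm [ 9.57 -9.99 12.96] F [ 0.8  0.6 -0.3] w 0.043 grip 0.0
```

View pics/end.png

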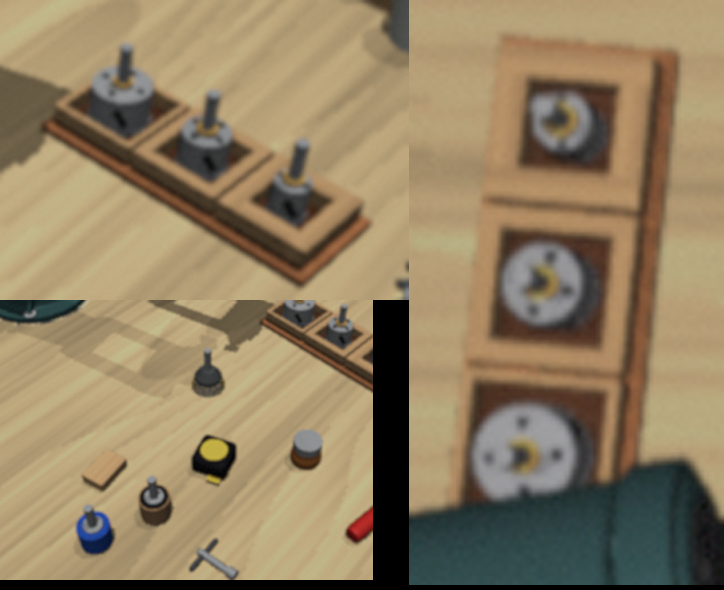

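All three saws stand upright and centred in their own pockets. The brush, the drum and the blue look-alike have not moved, so I'm handing in.

```bash
python3 -c "
from bench import close_job
print(close_job())"
```

```text
the job is handed in; nothing more can be done
None
```

I put all three hole saws upright in their matching pockets, left the sanding drum, wire brush and blue look-alike untouched, and handed the job in at about 25 s; no verdict was returned.

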